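# Spot-check a charged battery pack, then release it from the charger and hold it

### The job

One pack on the twin charger is fully charged: it shows four green lamps on top (the other shows one amber and stays charging). Check it has cooled before you pull it: pick up the yellow infrared thermometer (already switched to continuous reading), hold its lens 5 to 20 cm in front of the white label on the front of that pack, aimed at the middle of the label, steady for a good second, then stand it upright on the bench again and let go. Then squeeze the pack's two red side catches together and draw the pack up out of its bay; finish while still holding it upright by the squeezed catches with its stem at least 5 cm clear above the charger, and leave the other pack and the rest of the bench undisturbed.

Things in the scene. Friction and masses are not known exactly. Their poses are not given: they have to be found in the camera images.
- thermometer: yellow and black infrared thermometer gun, 0.22-0.34 kg, standing on its flat 68 x 48 mm foot. Origin: centre of the foot's underside; z up, it aims along +x. Barrel: bar 38 mm wide (y) and 38 mm high, x -48 to +64, axis at z 100 mm, top at 119 mm; grip its sides from above near x = 0. Below it the handle, 29 mm wide, at x -8 mm, and the red trigger at x +18 mm
- thermometer_lens (a point): middle of the round lens at the barrel's front end: 72 mm ahead of and 100 mm above the thermometer's origin; axes parallel to the thermometer's, the line of sight is +x
- charger: black twin battery charger fixed to the bench, 120 (x) x 236 (y) x 90 mm high. Origin: centre of its underside; front faces its own -x. Two wells at y +55 and -55 mm; under each well's side lips the catches of a pack hook in
- full_pack: charged pack (four green lamps on top), 0.26-0.41 kg, in either bay, axes parallel to the charger's. Origin: centre of its stem's underside, 45 mm above the bench when seated; z up, front is -x. Stem with catch legs: 32 x 49 mm, 45 mm down the well (1 mm side play). Block: 66 (x) x 48 (y) mm, z 45 to 103 mm, on the charger's top. Locked (lifts 1.5 mm at most) until both catches are in
- full_pack_label (a point): middle of the white label (36 x 34 mm) on the pack's front face: 33 mm towards -x and 74 mm above the pack's origin; axes parallel to the pack's, so -x points out of the label
- full_pack_catch_left (a joint): spring-loaded red catch on the left (+y) side of full_pack: 0 at rest, 0.006 (6 mm) fully pressed in. It takes 5 N to start and 11 N at the stop; its nose is clear of the charger's lip from about 0.003 (pack centred in the well)
- full_pack_catch_right (a joint): spring-loaded red catch on the right (-y) side of full_pack: 0 at rest, 0.006 (6 mm) fully pressed in. It takes 5 N to start and 11 N at the stop; its nose is clear of the charger's lip from about 0.003 (pack centred in the well)
- full_pack_catch_left_pad (a point): middle of the outer face of the left catch's pad: a red ribbed pad 26 mm wide (x), 34 mm high (z 54 to 88 mm over the pack's origin; this point at 71 mm, 26 mm above the charger's top); at rest 32.5 mm from the pack's middle plane (65 mm over both pads), pressed in 26.5 mm (53 mm over both, still 2.5 mm proud of the block)
- full_pack_catch_right_pad (a point): the same point on the right catch's pad
- charging_pack: the other pack, alike but with one amber lamp and three dark ones, in the other bay, 110 mm from full_pack between centres; its catches leave 45 mm free between the pads of the two packs. It must stay as it is
- oil_bottle: shouldered gold oil bottle with a red cap, 55 x 90 x 214 mm, standing. Leave it alone; origin at the centre of its underside
- oil_bottle_spare: a second bottle like oil_bottle, standing further back. Leave it alone; origin at the centre of its underside
- spray_can: aerosol can with a yellow label, 52 mm across, 190 mm tall, standing. Leave it alone; origin at the centre of its underside
- bulb_carton: small brown cardboard carton, 60 x 70 x 90 mm. Leave it alone; origin at the centre of its underside
- screwdriver: screwdriver with a blue handle, 210 mm long, 26 mm thick, lying along its x axis (origin under its middle). Leave it alone
- wrench: steel spanner, 180 mm long, 38 mm wide, 8 mm thick, lying flat along its x axis between thermometer and charger (origin under its middle). Leave it alone
- grease_tin: short tin with a red label, 60 mm across, 60 mm tall, standing behind the charger. Leave it alone; origin at the centre of its underside
- socket: steel socket, 28 mm across, 32 mm tall, standing beside the charger. Leave it alone; origin at the centre of its underside
Things that resemble listed ones, but are neither listed nor needed, are in the scene too. Of the things that look like the thermometer, take the one that is farthest to the robot's left at the start.

How it is judged:
By the outcome, as a careful person would: the job done as asked, in the order asked, and still so for the second after the job is handed in, while the arm keeps its last pose, push and grip.
It also fails if it takes over 61 s, if anything falls off the work surface, if the arm or the gripper's body presses on something with over 40 N, if the wrist force passes 120 N, or if a joint passes its speed limit or range.

### The arm

A 6-joint arm with a two-finger parallel gripper is mounted at the origin on the work surface. World frame = base frame: x ahead of the robot, y to its left, z up, the work surface at z = 0. Lengths are in m, angles in rad, forces in N, time in s.
With the tool pointing down it reaches from about 0.325 to 0.775 m from the base axis. Payload 9.3 kg.
Tool frame: the origin (TCP) lies midway between the tips of the shut fingers; the grasp point (between the pads) lies 19 mm behind it; z points along the fingers, y is the line along which they close (so a half turn about z gives the same grasp; the last joint's range is limited). The gripper opens to 85 mm and grips with 20 to 120 N. Pads are 22 mm wide; open, the fingers measure 114 mm over their backs; the gripper's body (76 mm by 85 mm) begins 54 mm behind the grasp point. The pads swing forward as they close: fully open they stand 13 mm farther back than shut.
Start: joints at [-1.439, 0.259, 0.021, 1.334, 0, 1.418], TCP at [0.155, -0.528, 0.199] pointing down, gripper open.
Joint ranges: [-3.04, 3.04], [-0.91, 1.82], [-1.04, 1.36], [-1.92, 1.95], [-1.52, 1.45], [-3.14, 3.14]. Speed limits (rad/s): [2.22, 2.22, 2.79, 3.14, 3.14, 3.14].

### API

Orientations are given as a unit quaternion [w, x, y, z].
In Python, from bench import observe, vision, sign_off gives the robot as it stands.
- The arm moves only by the tool move_arm, never from a script. Its argument "commands" is a list of rows, each a list of 7 numbers: the shift along the tool's x, y, z in units of 40 mm (1.0 is 40 mm), then the turn, a rotation vector about the tool's x, y, z in units of 8 degrees (1.0 is 8 degrees), then the finger opening in mm, from 0 to 85.4. A call has 1 to 12 rows; each row shifts and turns the commanded pose from where the row before left it, along the tool's axes as they then stand; what a row does not reach is not made up. A row lasts 1/10 s, in which the tool goes at most 50 mm and 8.59 degrees, less where a joint would pass 70% of its speed; a pose out of reach is approached as far as the arm can. A call is refused whole if a number of a shift passes 1 or a number of a turn 1, either way. A call with a gripper value outside its range is refused whole. The fingers move at their own pace and stop on an object; the grip force is fixed at half the most. Time passes only in rows, so rows that do not move let the fingers close. It gives the time, the measured TCP pose, the force, the opening and the grip force at its end, in the units of the state.
- observe(): the state, without advancing time (a new reading comes with each control period).
- vision.capture(name): name is "scene" or "top" or "wrist"; returns the picture (480x640x3 uint8, red, green, blue); there is no depth.
- vision.get_calibration(name): a dict with "fx", "fy", "cx", "cy" (pixels), "R" (3x3) and "t" (3): a world point X has camera coordinates R X + t. Camera axes: x right, y down, z forward; pixel columns grow to the right and rows downward; lengths in m; the calibration is good to about 2 mm. A picture is of the moment at which its call begins: read the wrist's pose just before it. get_calibration takes no time and is no camera call; for the wrist camera it gives the pose at the moment of the call.
- sign_off(): hands the job in; it is judged then, once.
The state is a dict: "t": time; "qpos": joint angles; "qd": joint speeds; "joint_torque": joint torques, N m; "eef_pos": TCP position; "tool_rot": TCP orientation; "ft_force": force on the tool from outside, world axes, zero at the start; "wrist_torque": the same for the moment, N m; "finger_gap": finger opening in m; "gripper_force": force on a finger pad.
Only numpy, scipy, OpenCV 4.12 (cv2) and the standard library are available. Lean on these libraries where they do the work, as an engineer would, in place of code of your own. Each camera call takes 0.05 s, during which the arm holds its last target. There are 200 camera calls.

## Working session

There is one attempt and no reset: what is moved stays moved. The work goes in short steps, Python scripts to look and compute and a tool call to move; the robot and the scene stay as the last step left them, time stands still between calls to the robot, and variables do not carry over. Pictures are saved under pics/ and viewed, at most 10 in all, crops included, and the job is handed in when it is done.

Besides the shell and the picture viewer there is one more tool, called by a JSON object that holds its "method" and its "body". move_arm: Moves the arm, as the interface text tells. Its arguments: {"type":"object","properties":{"commands":{"type":"array","items":{"type":"array","items":{"type":"number"}}}},"required":["commands"]}

```bash
mkdir -p pics
python3 - <<'E'
from bench import observe, vision
import cv2, numpy as np
s=observe(); print(s)
for n in("scene","top"):
    im=vision.capture(n); cv2.imwrite(f"pics/{n}0.png",im[:,:,::-1])
    c=vision.get_calibration(n); print(n,{k:np.round(v,4).tolist() for k,v in c.items()})
E
```

```text
{'t': 0.0, 'qpos': array([-1.43861550e+00,  2.59195123e-01,  2.07566013e-02,  1.33371940e+00,
       -2.37946413e-06,  1.41819202e+00]), 'qd': array([-1.76224759e-03, -1.62037428e-04, -1.23325037e-03,  1.28153564e-03,
        7.22029330e-05, -9.15034224e-05]), 'joint_torque': array([ 2.04758871e-04, -5.55640876e+01,  3.44526637e+01,  1.36669952e-02,
       -1.50898895e-04,  7.54212095e-06]), 'eef_pos': array([ 0.15447109, -0.52751416,  0.19796259]), 'tool_rot': array([-6.80772986e-04,  9.89879066e-01,  1.41911840e-01,  5.76232426e-06]), 'ft_force': array([-0.6676841 , -0.88297198, -0.00872329]), 'wrist_torque': array([-0.02537501,  0.01218173,  0.04676023]), 'gripper_force': 0.0, 'finger_gap': 0.0854464011240905}
scene {'fx': 520.9959, 'fy': 520.9959, 'cx': 311.8282, 'cy': 236.3236, 'R': [[-0.1953, 0.9807, 0.0022], [0.5395, 0.1093, -0.8348], [-0.819, -0.1619, -0.5505]], 't': [0.1206, -0.1573, 1.4746]}
top {'fx': 551.0808, 'fy': 551.0808, 'cx': 317.7853, 'cy': 240.4118, 'R': [[-0.0107, -0.9999, 0.0007], [-0.9902, 0.0105, -0.1393], [0.1393, -0.0021, -0.9903]], 't': [-0.0223, 0.4923, 1.1347]}
```

View pics/scene0.png

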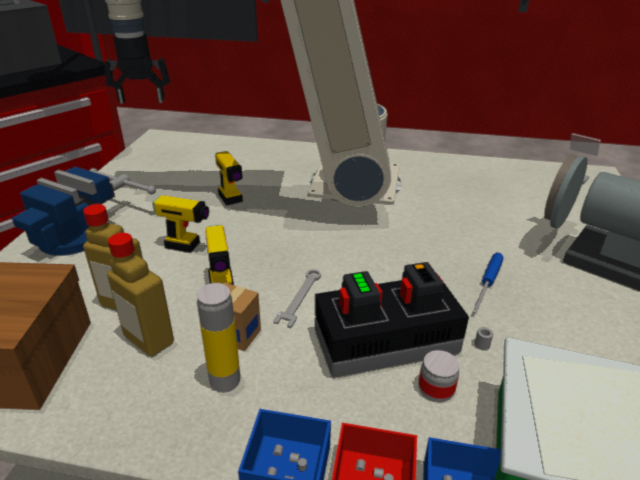

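View pics/top0.png

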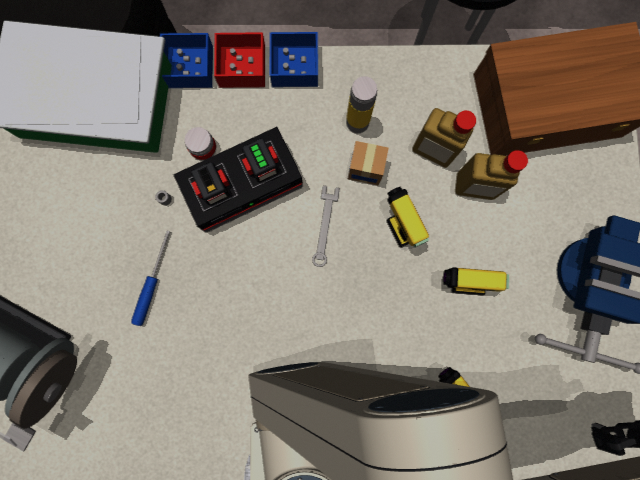

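Candidates for the thermometer (top view): A (408,218), B (476,280) and C (455,378, partly under the arm). By the description I want the one farthest left (+y), which is the smallest column, so A. Next I check the choice in a close crop and compute each y.

```bash
cat > h.py <<'E'
import numpy as np, cv2
from bench import observe, vision
from scipy.spatial.transform import Rotation as Ro
def ray(c,u,v):
    d=np.array([(u-c["cx"])/c["fx"],(v-c["cy"])/c["fy"],1.]);R=np.array(c["R"]);return -R.T@np.array(c["t"]),R.T@d
def at(c,u,v,z):
    o,d=ray(c,u,v);return o+d*(z-o[2])/d[2]
def proj(c,X):
    p=(np.array(c["R"])@np.atleast_2d(X).T).T+np.array(c["t"]);return np.c_[c["fx"]*p[:,0]/p[:,2]+c["cx"],c["fy"]*p[:,1]/p[:,2]+c["cy"]]
def tool():
    s=observe();q=s["tool_rot"];return s,Ro.from_quat([q[1],q[2],q[3],q[0]])
E
python3 - <<'E'
from h import *
T=vision.get_calibration("top")
for n,p in dict(A=(408,218),B=(476,280),C=(455,378)).items(): print(n,at(T,*p,.11))
im=cv2.imread("pics/top0.png")
a=cv2.resize(im[175:265,365:455],(400,400),interpolation=cv2.INTER_CUBIC)
b=cv2.resize(im[115:240,165:315],(480,400),interpolation=cv2.INTER_CUBIC)
b=cv2.resize(im[120:240,165:315],None,fx=4,fy=4,interpolation=cv2.INTER_CUBIC)
a=cv2.resize(im[175:265,365:455],None,fx=4,fy=4,interpolation=cv2.INTER_CUBIC)
cv2.imwrite("pics/cA.png",a);cv2.imwrite("pics/cC.png",b)
s=cv2.imread("pics/scene0.png")
cv2.imwrite("pics/cS.png",cv2.resize(s[215:375,190:480],None,fx=2.75,fy=2.75,interpolation=cv2.INTER_CUBIC))
E
```

```text
A [ 0.52468781 -0.20779417  0.11      ]
B [ 0.399655   -0.33719537  0.11      ]
C [ 0.21243051 -0.28743384  0.11      ]
```

View pics/cA.png

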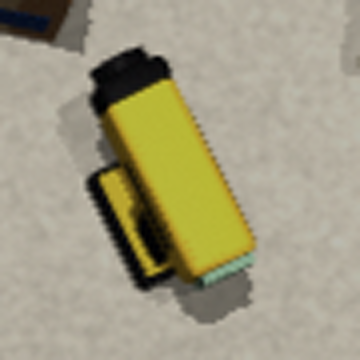

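View pics/cC.png

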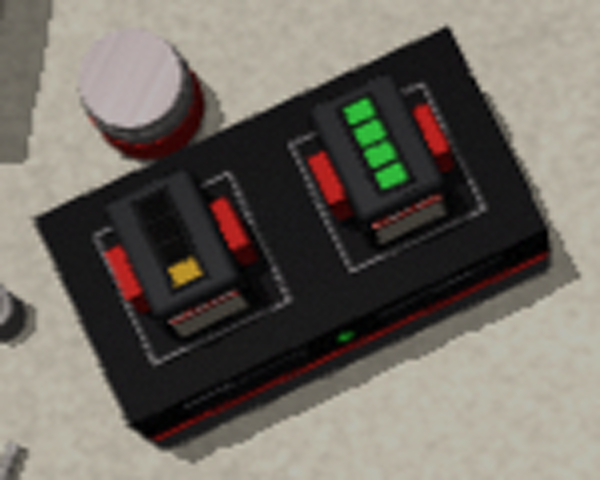

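View pics/cS.png

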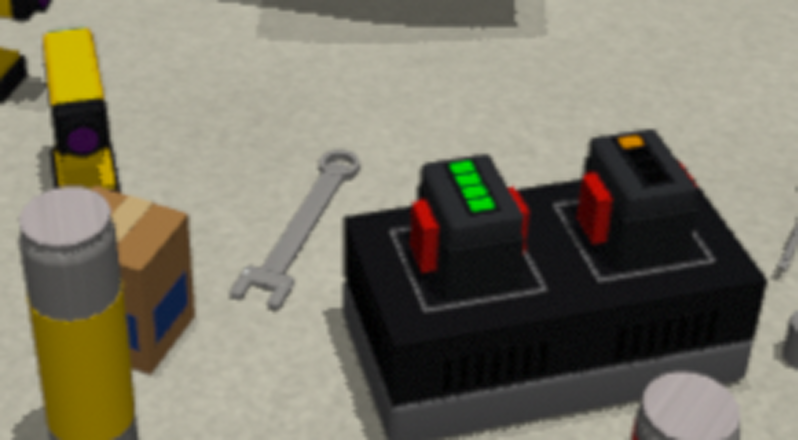

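The crops show a yellow barrel pointing up-left with a dark lens end (A). The four-green pack is in the right (-y) bay, with its label side facing the robot. Next I fit poses from the corner pixels.

Run:
```python
from h import *
from scipy.optimize import least_squares
T=vision.get_calibration("top");S=vision.get_calibration("scene")
ct=lambda p:np.array(p)/4+[165,120]; sc=lambda p:np.array(p)/2.75+[190,215]; ca=lambda p:np.array(p)/4+[365,175]
L=np.array
# charger: model pts, cam, px
P=[((.06,.118,.09),T,ct((35,218))),((.06,-.118,.09),T,ct((447,28))),((-.06,-.118,.09),T,ct((550,230))),((-.06,.118,.09),T,ct((130,426))),
((-.06,-.118,.09),S,sc((345,218))),((.06,-.118,.09),S,sc((388,347))),((.06,.118,.09),S,sc((765,283))),
((-.033,-.079,.148),T,ct((440,193))),((-.033,-.031,.148),T,ct((365,222)))]
def X(q,m): c,s=np.cos(q[2]),np.sin(q[2]); return L([q[0]+c*m[0]-s*m[1],q[1]+s*m[0]+c*m[1],m[2]])
f=lambda q:np.concatenate([proj(c,X(q,m))[0]-p for m,c,p in P])
r=least_squares(f,[.6,.15,.4],loss="soft_l1");print("charger",r.x);print(f(r.x).reshape(-1,2).round(1))
q=r.x;print("pack",X(q,(0,-.055,.045)),"label",X(q,(-.033,-.055,.119)))
# thermo A: barrel sides
for n,z,pts in(("top",.119,[(108,108),(175,80),(255,245),(190,280)]),("foot0",.0,[(87,180),(145,290)]),("foot15",.015,[(87,180),(145,290)])):
    print(n,L([at(T,*ca(p),z)[:2] for p in pts]).round(4).tolist())
print("lens scene",at(S,*sc((83,138)),.1))
```

```text
charger [0.62031326 0.13542473 0.43583517]
[[-0.4 -0.4]
 [ 0.8 -0.5]
 [-0.3 -0.3]
 [-0.5 -0.4]
 [-1.6 -1.3]
 [ 1.  -0.8]
 [ 0.1 -1.4]
 [ 2.4 -2.4]
 [-1.2  0.7]]
pack [0.64353248 0.08556625 0.045     ] label [0.6136174  0.07163472 0.119     ]
top [[0.5557, -0.1756], [0.5695, -0.2093], [0.4861, -0.2459], [0.4691, -0.2133]]
foot0 [[0.5406, -0.1795], [0.4794, -0.2095]]
foot15 [[0.5379, -0.1776], [0.4775, -0.2071]]
lens scene [ 0.58283301 -0.18137937  0.1       ]
```

Add to h.py:
```python
def go(p,yaw):
    s,R=tool();Rt=Ro.from_matrix(np.array([[np.cos(yaw),np.sin(yaw),0],[np.sin(yaw),-np.cos(yaw),0],[0,0,-1.]]))
    e=np.array(s["eef_pos"]);print("t",round(s["t"],2),"tcp",e.round(4),"gap",round(s["finger_gap"],4),"F",np.round(s["ft_force"],1),
     "\n shift units now",(R.inv().apply(np.array(p)-e)/.04).round(3),"in goal frame",(Rt.inv().apply(np.array(p)-e)/.04).round(3),"turn units",(np.degrees((R.inv()*Rt).as_rotvec())/8).round(3))
```

```text
(no output)
```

{"method": "move_arm", "body": {"commands": [[0,0,-0.8,0,0,-0.5,85],[0,0,-0.8,0,0,-0.5,85],[0.9,-0.29,0,0,0,0,85],[0.95,-0.29,0,0,0,0,85],[0.95,-0.29,0,0,0,0,85],[0.95,-0.29,0,0,0,0,85],[0.95,-0.29,0,0,0,0,85],[0.95,-0.29,0,0,0,0,85],[0.95,-0.29,0,0,0,0,85],[0.95,-0.29,0,0,0,0,85],[0.95,-0.29,0,0,0,0,85],[0.95,-0.29,0,0,0,0,85]]}}

```text
t: 1.3
eef_pos: [0.4522, -0.2651, 0.2624]
tool_rot: [-0.0, 0.978, 0.211, -0.0]
ft_force: [0.6, -0.8, -0.1]
finger_gap: 0.0847
gripper_force: 0.0
```

{"method": "move_arm", "body": {"commands": [[0.95,-0.29,0,0,0,0,85],[0.95,-0.29,0,0,0,0,85],[0,0,0,0,0,0,85],[0,0,0,0,0,0,85]]}}

```text
t: 1.7
eef_pos: [0.5112, -0.2133, 0.262]
tool_rot: [-0.0, 0.977, 0.212, -0.001]
ft_force: [-0.7, 0.4, -0.0]
finger_gap: 0.0847
gripper_force: 0.0
```

Run:
```python
from h import *
go((.52,-.212,.26),.42)
im=vision.capture("wrist");cv2.imwrite("pics/w1.png",im[:,:,::-1]);np.save("w1.npy",vision.get_calibration("wrist"),allow_pickle=True)
go((.52,-.212,.26),.42)
c=vision.get_calibration("wrist")
th=.42;R=np.array([[np.cos(th),-np.sin(th),0],[np.sin(th),np.cos(th),0],[0,0,1]])
m=np.array([[-.048,.019,.119],[-.048,-.019,.119],[.064,-.019,.119],[.064,.019,.119]])
print(proj(c,m@R.T+[.52,-.212,0]).round(0).tolist())
```

```text
t 1.7 tcp [ 0.5112 -0.2133  0.262 ] gap 0.0847 F [-0.7  0.4 -0. ] 
 shift units now [0.212 0.062 0.049] in goal frame [0.213 0.06  0.049] turn units [-0.006  0.006  0.047]
t 1.75 tcp [ 0.5107 -0.214   0.2622] gap 0.0849 F [0.3 1.  0.3] 
 shift units now [0.231 0.051 0.054] in goal frame [0.231 0.05  0.054] turn units [-0.004  0.005  0.037]
[[304.0, 256.0], [343.0, 256.0], [345.0, 136.0], [302.0, 135.0]]
```

View pics/w1.png

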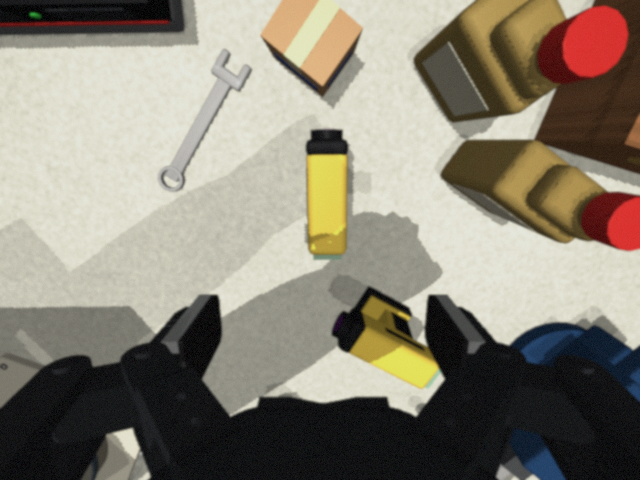

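The wrist view shows the barrel at columns 306–348 and rows 130–255, about 3 px right of the prediction, so the origin is near (0.5227, -0.2144) with yaw 0.42. I go down and grip.

```bash
python3 -c "
from h import *
go((.5227,-.2144,.082),.42)"
```

```text
t 1.75 tcp [ 0.5107 -0.214   0.2622] gap 0.0849 F [0.3 1.  0.3] 
 shift units now [0.271 0.136 4.504] in goal frame [0.269 0.132 4.504] turn units [-0.004  0.005  0.037]
```

{"method": "move_arm", "body": {"commands": [[0.15,0.07,0.6,0,0,0.03,85],[0.13,0.07,0.8,0,0,0,85],[0,0,0.8,0,0,0,85],[0,0,0.8,0,0,0,85],[0,0,0.7,0,0,0,85],[0,0,0.5,0,0,0,85],[0,0,0.3,0,0,0,85],[0,0,0,0,0,0,85],[0,0,0,0,0,0,85]]}}

```text
t: 2.65
eef_pos: [0.5235, -0.2153, 0.0834]
tool_rot: [0.0, 0.978, 0.208, 0.0]
ft_force: [0.8, 0.2, 0.0]
finger_gap: 0.0849
gripper_force: 0.0
```

```bash
python3 -c "
from h import *
go((.5227,-.2144,.082),.42)"
```

```text
t 2.65 tcp [ 0.5235 -0.2153  0.0834] gap 0.0849 F [0.8 0.2 0. ] 
 shift units now [-0.009 -0.028  0.035] in goal frame [-0.009 -0.028  0.035] turn units [ 0.006 -0.003 -0.004]
```

{"method": "move_arm", "body": {"commands": [[0,0,0,0,0,0,60],[0,0,0,0,0,0,45],[0,0,0,0,0,0,32],[0,0,0,0,0,0,25],[0,0,0,0,0,0,25],[0,0,0,0,0,0,25],[0,0,0,0,0,0,25],[0,0,0,0,0,0,25],[0,0,0,0,0,0,25]]}}

```text
t: 3.55
eef_pos: [0.5238, -0.2145, 0.0837]
tool_rot: [0.0, 0.978, 0.209, 0.001]
ft_force: [-0.6, 0.6, 8.0]
finger_gap: 0.0351
gripper_force: 59.0
```

Run:
```python
from h import *
s,R=tool();print(s["eef_pos"],s["finger_gap"],s["gripper_force"])
```

```text
[ 0.52379404 -0.21450818  0.08365062] 0.03506642556290022 59.01724208146334
```

{"method": "move_arm", "body": {"commands": [[0,0,-0.3,0,0,0,25],[0,0,-0.6,0,0,0,25],[0,0,-0.7,0,0,0,25],[0,0,-0.5,0,0,0,25],[0,0,0,0,0,0,25]]}}

```text
t: 4.05
eef_pos: [0.5246, -0.2152, 0.1696]
tool_rot: [0.002, 0.978, 0.209, 0.002]
ft_force: [0.8, -1.1, -3.9]
finger_gap: 0.0346
gripper_force: 60.2
```

```bash
python3 -c "
from h import *
go((.4542,-.0031,.165),.436)
im=vision.capture('scene');cv2.imwrite('pics/s2.png',im[:,:,::-1])"
```

```text
t 4.05 tcp [ 0.5246 -0.2152  0.1696] gap 0.0346 F [ 0.8 -1.1 -3.9] 
 shift units now [ 0.557 -5.558  0.096] in goal frame [ 0.644 -5.549  0.116] turn units [ 0.028 -0.019 -0.112]
```

{"method": "move_arm", "body": {"commands": [[0.05,-0.3,0,0,0,-0.1,25],[0.08,-0.6,0,0,0,0,25],[0.08,-0.7,0,0,0,0,25],[0.08,-0.8,0,0,0,0,25],[0.08,-0.8,0,0,0,0,25],[0.08,-0.8,0,0,0,0,25],[0.08,-0.7,0,0,0,0,25],[0.08,-0.5,0,0,0,0,25],[0.03,-0.35,0,0,0,0,25],[0,0,0.4,0,0,0,25],[0,0,0,0,0,0,25],[0,0,0,0,0,0,25]]}}

```text
t: 5.3
eef_pos: [0.4529, -0.0023, 0.1502]
tool_rot: [-0.0, 0.977, 0.215, -0.001]
ft_force: [-0.2, -0.4, -3.2]
finger_gap: 0.0343
gripper_force: 60.5
```

Run:
```python
from h import *
go((.4542,-.0031,.104),.436)
im=vision.capture("wrist");cv2.imwrite("pics/w2.png",im[:,:,::-1])
c=vision.get_calibration("wrist")
im=vision.capture("top");cv2.imwrite("pics/t2.png",im[:,:,::-1])
q=[.6203,.1354,.436]
C,s=np.cos(q[2]),np.sin(q[2]);X=lambda m:np.array([q[0]+C*m[0]-s*m[1],q[1]+s*m[0]+C*m[1],m[2]])
print(proj(c,[X(m) for m in((-.033,-.055,.119),(-.033,-.037,.148),(-.033,-.073,.148),(-.06,-.118,.09),(-.06,.118,.09))]).round(1).tolist())
```

```text
t 5.3 tcp [ 0.4529 -0.0023  0.1502] gap 0.0343 F [-0.2 -0.4 -3.2] 
 shift units now [0.022 0.033 1.154] in goal frame [0.02  0.032 1.154] turn units [-0.006  0.009 -0.012]
[[320.4, -87.6], [275.8, -132.3], [364.0, -132.4], [427.5, -1.0], [27.9, -0.3]]
```

View pics/w2.png

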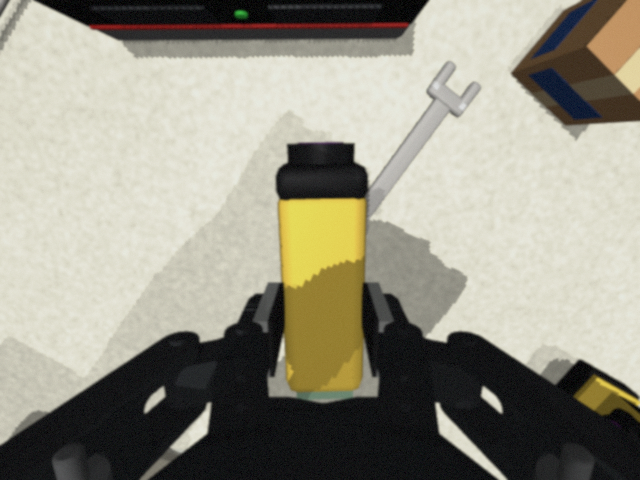

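The wrist view shows the barrel straight in the fingers, with the lens end at column 321, and the charger's right front corner at (428, 0) as predicted. I lower to label height.

{"method": "move_arm", "body": {"commands": [[0.02,0.03,0.3,0,0,0,25],[0,0,0.4,0,0,0,25],[0,0,0.3,0,0,0,25],[0,0,0.15,0,0,0,25],[0,0,0,0,0,0,25],[0,0,0,0,0,0,25],[0,0,0,0,0,0,25]]}}

```text
t: 6.1
eef_pos: [0.4551, -0.0033, 0.1053]
tool_rot: [0.0, 0.977, 0.215, 0.001]
ft_force: [-0.4, 0.0, -3.2]
finger_gap: 0.0343
gripper_force: 60.5
```

Run:
```python
from h import *
go((.4542,-.0031,.104),.436)
im=vision.capture("scene");cv2.imwrite("pics/s3.png",cv2.resize(im[180:360,220:460,::-1],None,fx=3.3,fy=3.3,interpolation=cv2.INTER_CUBIC))
c=vision.get_calibration("scene");d=np.array([.906,.422,0]);l=np.array([.6136,.0716,.119])
for P in(l-.105*d,l-.105*d-.12*d+[0,0,.019],l-.105*d-.008*d+[0,0,.019],l): print(((proj(c,P)[0]-[220,180])*3.3).round(0))
```

```text
t 6.1 tcp [ 0.4551 -0.0033  0.1053] gap 0.0343 F [-0.4  0.  -3.2] 
 shift units now [-0.02  -0.014  0.032] in goal frame [-0.02  -0.014  0.032] turn units [ 0.005 -0.007 -0.014]
[384. 232.]
[332.  99.]
[381. 196.]
[440. 344.]
```

View pics/s3.png

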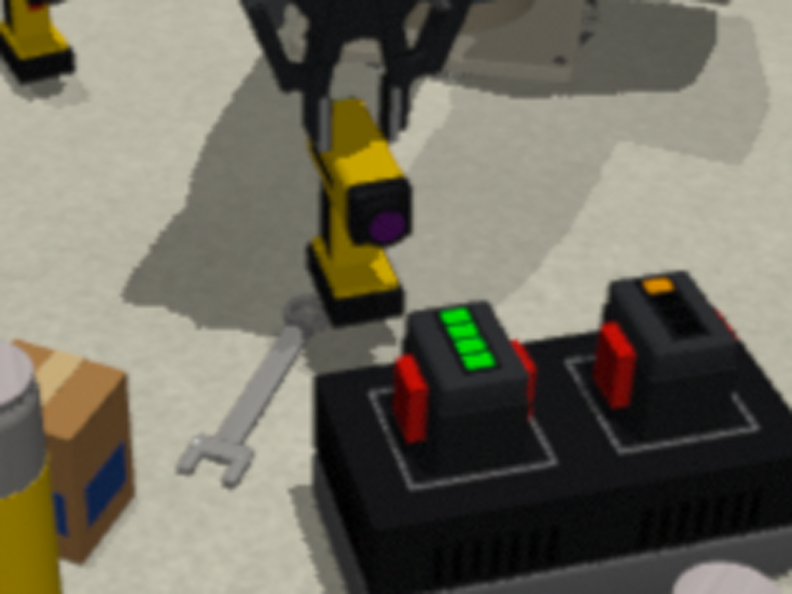

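The scene crop shows the lens at (388,228) against a predicted (384,232), so it is on the label axis about 10 cm away, with the foot clear above the wrench. I hold.

{"method": "move_arm", "body": {"commands": [[0,0,0.03,0,0,0,25],[0,0,0,0,0,0,25],[0,0,0,0,0,0,25],[0,0,0,0,0,0,25],[0,0,0,0,0,0,25],[0,0,0,0,0,0,25],[0,0,0,0,0,0,25],[0,0,0,0,0,0,25],[0,0,0,0,0,0,25],[0,0,0,0,0,0,25],[0,0,0,0,0,0,25],[0,0,0,0,0,0,25]]}}

```text
t: 7.35
eef_pos: [0.4546, -0.0031, 0.1034]
tool_rot: [-0.0, 0.977, 0.215, -0.0]
ft_force: [-0.3, 0.3, -2.5]
finger_gap: 0.0346
gripper_force: 60.5
```

{"method": "move_arm", "body": {"commands": [[0,0,0,0,0,0,25],[0,0,0,0,0,0,25],[0,0,0,0,0,0,25],[0,0,0,0,0,0,25],[0,0,0,0,0,0,25],[0,0,0,0,0,0,25],[0,0,0,0,0,0,25],[0,0,-0.3,0,0,0,25],[0,0,-0.6,0,0,0,25],[0,0,-0.5,0,0,0,25],[0,0,0,0,0,0,25],[0,0,0,0,0,0,25]]}}

```text
t: 8.55
eef_pos: [0.4546, -0.0031, 0.1589]
tool_rot: [0.0, 0.977, 0.215, 0.0]
ft_force: [-0.6, 0.1, -3.7]
finger_gap: 0.0344
gripper_force: 60.6
```

```bash
python3 -c "
from h import *
go((.5238,-.2145,.165),.42)"
```

```text
t 8.55 tcp [ 0.4546 -0.0031  0.1589] gap 0.0344 F [-0.6  0.1 -3.7] 
 shift units now [-0.655  5.522 -0.151] in goal frame [-0.577  5.531 -0.151] turn units [ 0.001 -0.002  0.102]
```

{"method": "move_arm", "body": {"commands": [[-0.04,0.3,0,0,0,0.1,25],[-0.07,0.6,0,0,0,0,25],[-0.07,0.7,0,0,0,0,25],[-0.07,0.8,0,0,0,0,25],[-0.07,0.8,0,0,0,0,25],[-0.07,0.8,0,0,0,0,25],[-0.07,0.7,0,0,0,0,25],[-0.07,0.5,0,0,0,0,25],[-0.05,0.33,0.4,0,0,0,25],[0,0,0.6,0,0,0,25],[0,0,0.3,0,0,0,25],[0,0,0,0,0,0,25]]}}

```text
t: 9.75
eef_pos: [0.5226, -0.2138, 0.1052]
tool_rot: [-0.002, 0.978, 0.209, -0.002]
ft_force: [0.6, -0.2, -3.2]
finger_gap: 0.0341
gripper_force: 60.6
```

```bash
python3 -c "
from h import *
go((.5238,-.2145,.0837),.42)"
```

```text
t 9.75 tcp [ 0.5226 -0.2138  0.1052] gap 0.0341 F [ 0.6 -0.2 -3.2] 
 shift units now [0.022 0.031 0.538] in goal frame [0.021 0.029 0.539] turn units [-0.026  0.018  0.001]
```

{"method": "move_arm", "body": {"commands": [[0,0,0.25,0,0,0,25],[0,0,0.15,0,0,0,25],[0,0,0.07,0,0,0,25],[0,0,0.03,0,0,0,25],[0,0,0,0,0,0,25],[0,0,0,0,0,0,25]]}}

```text
t: 10.35
eef_pos: [0.524, -0.2145, 0.0877]
tool_rot: [0.0, 0.978, 0.209, 0.0]
ft_force: [0.3, -0.2, -2.0]
finger_gap: 0.0345
gripper_force: 60.6
```

{"method": "move_arm", "body": {"commands": [[0,0,0.04,0,0,0,25],[0,0,0.03,0,0,0,25],[0,0,0,0,0,0,25],[0,0,0,0,0,0,25]]}}

```text
t: 10.75
eef_pos: [0.5239, -0.2145, 0.0846]
tool_rot: [-0.0, 0.978, 0.209, 0.0]
ft_force: [-0.0, -0.3, -2.7]
finger_gap: 0.0342
gripper_force: 60.6
```

{"method": "move_arm", "body": {"commands": [[0,0,0.03,0,0,0,25],[0,0,0.02,0,0,0,25],[0,0,0,0,0,0,25],[0,0,0,0,0,0,25]]}}

```text
t: 11.15
eef_pos: [0.5243, -0.2145, 0.0837]
tool_rot: [0.0, 0.978, 0.209, 0.001]
ft_force: [-1.5, 1.2, 6.9]
finger_gap: 0.0342
gripper_force: 62.7
```

Contact with the bench (about +7 N). I release and go up.

{"method": "move_arm", "body": {"commands": [[0,0,0,0,0,0,45],[0,0,0,0,0,0,60],[0,0,0,0,0,0,85],[0,0,0,0,0,0,85],[0,0,0,0,0,0,85],[0,0,0,0,0,0,85],[0,0,-0.3,0,0,0,85],[0,0,-0.6,0,0,0,85],[0,0,-0.9,0,0,0,85],[0,0,-1,0,0,0,85],[0,0,-1,0,0,0,85],[0,0,-0.7,0,0,0,85]]}}

```text
t: 12.35
eef_pos: [0.524, -0.2145, 0.2665]
tool_rot: [0.001, 0.978, 0.209, 0.001]
ft_force: [1.2, -0.2, -0.6]
finger_gap: 0.0847
gripper_force: 0.0
```

Run:
```python
from h import *
go((.6435,.0856,.25),.436)
im=vision.capture("scene");cv2.imwrite("pics/s4.png",im[:,:,::-1])
a=cv2.imread("pics/scene0.png")[220:300,190:250].astype(int);b=im[220:300,190:250,::-1].astype(int)
print("thermo patch diff",abs(a-b).mean(), [ (np.argwhere((p[:,:,2]>150)&(p[:,:,0]<80)).mean(0)).round(1) for p in(a,b)])
```

```text
t 12.35 tcp [ 0.524  -0.2145  0.2665] gap 0.0847 F [ 1.2 -0.2 -0.6] 
 shift units now [ 5.788 -5.632  0.408] in goal frame [ 5.877 -5.539  0.412] turn units [ 0.02  -0.014 -0.113]
thermo patch diff 22.693125 [array([31.1, 31.3]), array([37. , 32.9])]
```

{"method": "move_arm", "body": {"commands": [[0.3,-0.3,0,0,0,-0.1,85],[0.6,-0.55,0,0,0,0,85],[0.65,-0.6,0,0,0,0,85],[0.65,-0.6,0,0,0,0,85],[0.65,-0.6,0,0,0,0,85],[0.65,-0.65,0,0,0,0,85],[0.65,-0.65,0,0,0,0,85],[0.65,-0.6,0,0,0,0,85],[0.6,-0.55,0,0,0,0,85],[0.45,-0.4,0.4,0,0,0,85],[0,0,0,0,0,0,85],[0,0,0,0,0,0,85]]}}

```text
t: 13.6
eef_pos: [0.6432, 0.0844, 0.2458]
tool_rot: [-0.0, 0.976, 0.216, -0.001]
ft_force: [-0.1, 0.2, -0.3]
finger_gap: 0.0849
gripper_force: 0.0
```

Run:
```python
from h import *
go((.6435,.0856,.25),.436)
im=vision.capture("wrist");c=vision.get_calibration("wrist")
t=vision.capture("top");s=vision.capture("scene")
q=[.6203,.1354,.436]
C,S=np.cos(q[2]),np.sin(q[2]);X=lambda m:np.array([q[0]+C*m[0]-S*m[1],q[1]+S*m[0]+C*m[1],m[2]])
P=[(x,-.055+y,.148) for x in(-.033,.033) for y in(-.024,.024)]+[(x,-.055+y,.133) for x in(-.013,.013) for y in(-.0325,.0325)]
print(proj(c,[X(m) for m in P]).round(0).tolist())
A=cv2.resize(im,(533,400))
x=np.zeros((600,800,3),np.uint8);x[:480,:640]=im
x[480:600,0:160]=s[215:335,180:340];x[480:600,160:320]=t[170:290,340:500]
x[0:600,640:800]=0
x[0:240,640:800]=cv2.resize(s[215:295,195:248],(160,240));x[240:480,640:800]=cv2.resize(t[185:255,380:427],(160,240))
cv2.imwrite("pics/m5.png",x[:,:,::-1])
```

```text
t 13.6 tcp [0.6432 0.0844 0.2458] gap 0.0849 F [-0.1  0.2 -0.3] 
 shift units now [ 0.019 -0.025 -0.106] in goal frame [ 0.02  -0.024 -0.106] turn units [-0.006  0.014 -0.   ]
[[348.0, 266.0], [291.0, 266.0], [349.0, 187.0], [288.0, 187.0], [357.0, 238.0], [282.0, 238.0], [357.0, 208.0], [281.0, 208.0]]
```

View pics/m5.png

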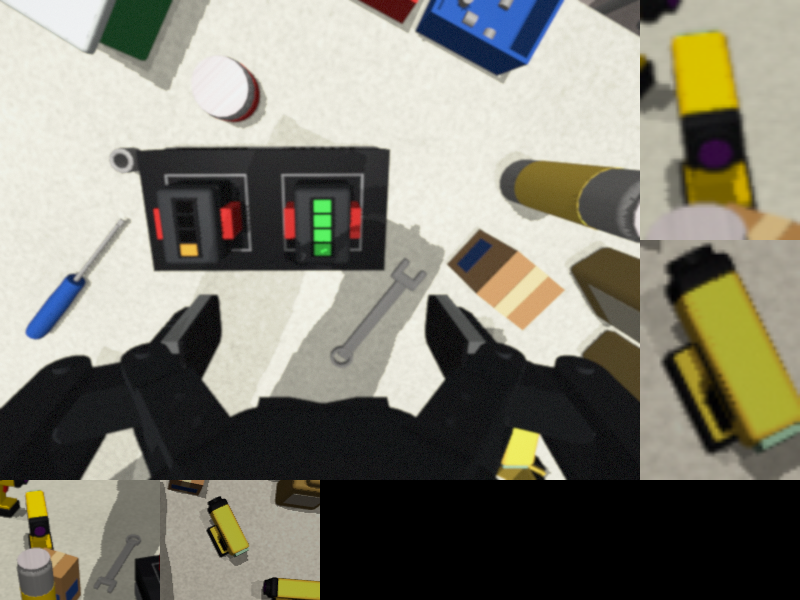

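The thermometer stands upright and undisturbed. The pack's pads span columns 284–362 (mid 323), which matches the finger midpoint (218/428, also 323), so lateral alignment is good. I descend.

{"method": "move_arm", "body": {"commands": [[0.02,0,0.4,0,0,0,85],[0,0,0.6,0,0,0,85],[0,0,0.7,0,0,0,85],[0,0,0.6,0,0,0,85],[0,0,0.5,0,0,0,85],[0,0,0.4,0,0,0,85],[0,0,0.3,0,0,0,85],[0,0,0.2,0,0,0,85],[0,0,0,0,0,0,85],[0,0,0,0,0,0,85]]}}

```text
t: 14.75
eef_pos: [0.6449, 0.0836, 0.0993]
tool_rot: [0.0, 0.977, 0.215, 0.0]
ft_force: [0.2, -0.5, -0.1]
finger_gap: 0.0852
gripper_force: 0.0
```

Run:
```python
from h import *
go((.6435,.0856,.096),.436)
im=vision.capture("wrist")
cv2.imwrite("pics/w6.png",im[:,:,::-1])
```

```text
t 14.75 tcp [0.6449 0.0836 0.0993] gap 0.0852 F [ 0.2 -0.5 -0.1] 
 shift units now [-0.011 -0.06   0.082] in goal frame [-0.011 -0.06   0.082] turn units [ 0.003 -0.006 -0.015]
```

View pics/w6.png

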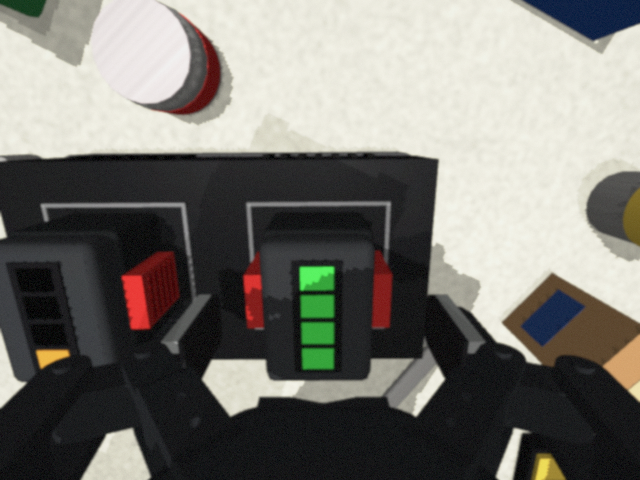

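The pads span columns 245–391 (mid 318) against a finger mid of 323, so I shift the tool by about -2 mm in y and 2.5 mm down, then close.

{"method": "move_arm", "body": {"commands": [[0,-0.055,0.06,0,0,0,85],[0,0,0,0,0,0,85],[0,0,0,0,0,0,70],[0,0,0,0,0,0,62],[0,0,0,0,0,0,55],[0,0,0,0,0,0,45],[0,0,0,0,0,0,40],[0,0,0,0,0,0,40],[0,0,0,0,0,0,40],[0,0,0,0,0,0,40],[0,0,0,0,0,0,40]]}}

```text
t: 15.9
eef_pos: [0.6444, 0.0859, 0.0981]
tool_rot: [0.0, 0.977, 0.215, 0.001]
ft_force: [-2.3, -0.3, 11.3]
finger_gap: 0.0464
gripper_force: 66.7
```

```bash
python3 -c "
from h import *
go((.6435,.0856,.096),.436);s=observe();print(s['gripper_force'],s['wrist_torque'])"
```

```text
t 15.9 tcp [0.6444 0.0859 0.0981] gap 0.0464 F [-2.3 -0.3 11.3] 
 shift units now [-0.024 -0.003  0.052] in goal frame [-0.024 -0.003  0.052] turn units [ 0.008 -0.02  -0.013]
66.73684718822187 [0.15616756 0.43289567 0.01844409]
```

{"method": "move_arm", "body": {"commands": [[0,0,-0.1,0,0,0,40],[0,0,-0.1,0,0,0,40],[0,0,-0.1,0,0,0,40],[0,0,-0.1,0,0,0,40],[0,0,0,0,0,0,40]]}}

```text
t: 16.4
eef_pos: [0.6398, 0.0855, 0.1015]
tool_rot: [-0.002, 0.977, 0.215, -0.008]
ft_force: [10.4, -1.0, -65.2]
finger_gap: 0.0459
gripper_force: 78.1
```

Force is -65 N with little lift, so the pack is still locked. I ease back down and check where the pads bear.

{"method": "move_arm", "body": {"commands": [[0,0,0.15,0,0,0,40],[0,0,0.15,0,0,0,40],[0,0,0.1,0,0,0,40],[0,0,0,0,0,0,40],[0,0,0,0,0,0,40]]}}

```text
t: 16.9
eef_pos: [0.6438, 0.0861, 0.0991]
tool_rot: [0.0, 0.976, 0.216, 0.002]
ft_force: [-4.6, 1.1, 9.6]
finger_gap: 0.0459
gripper_force: 87.5
```

Run:
```python
from h import *
s,R=tool();go((.6435,.0856,.096),.436)
c=vision.get_calibration("wrist")
q=[.6203,.1354,.436]
C,S=np.cos(q[2]),np.sin(q[2]);X=lambda m:np.array([q[0]+C*m[0]-S*m[1],q[1]+S*m[0]+C*m[1],m[2]])
# shift camera to w6 pose: points expressed relative to tool then
e6=np.array([.6449,.0836,.0993]);de=np.array(s["eef_pos"])-e6
P=[(x,-.055+y,z) for z in(.133,.099) for x in(-.013,.013) for y in(-.0325,.0325)]
print("pads pred in w6",(proj(c,[X(m)+de for m in P])).round(0).tolist())
Q=[R.apply([x,y,z])+s["eef_pos"] for z in (-.013,-.032) for x in(-.011,.011) for y in(-.0425,.0425)]
print("finger pred",proj(c,Q).round(0).tolist())
B=[(x,-.055+y,.148) for x in(-.033,.033) for y in(-.024,.024)]
print("block",(proj(c,[X(m)+de for m in B])).round(0).tolist())
im=vision.capture("wrist");np.save("w7.npy",im)
hsv=cv2.cvtColor(im,cv2.COLOR_RGB2HSV);m=((hsv[...,0]<8)|(hsv[...,0]>172))&(hsv[...,1]>150)&(hsv[...,2]>60)
n,_,st,ce=cv2.connectedComponentsWithStats(m.astype(np.uint8));print(st[1:][st[1:,4]>60])
i6=cv2.cvtColor(cv2.imread("pics/w6.png"),cv2.COLOR_BGR2HSV);m=((i6[...,0]<8)|(i6[...,0]>172))&(i6[...,1]>150)&(i6[...,2]>60)
n,_,st,ce=cv2.connectedComponentsWithStats(m.astype(np.uint8));print(st[1:][st[1:,4]>60])
```

```text
t 16.9 tcp [0.6438 0.0861 0.0991] gap 0.0459 F [-4.6  1.1  9.6] 
 shift units now [-0.013  0.009  0.077] in goal frame [-0.013  0.009  0.077] turn units [ 0.007 -0.022 -0.011]
pads pred in w6 [[386.0, 328.0], [244.0, 329.0], [389.0, 275.0], [240.0, 276.0], [375.0, 296.0], [257.0, 296.0], [377.0, 251.0], [255.0, 252.0]]
finger pred [[237.0, 303.0], [403.0, 303.0], [234.0, 263.0], [406.0, 263.0], [228.0, 322.0], [412.0, 322.0], [224.0, 278.0], [415.0, 278.0]]
block [[370.0, 388.0], [259.0, 388.0], [376.0, 241.0], [250.0, 241.0]]
[[ 174   30   49   84  950]
 [ 248  251   19   39  417]
 [ 379  250   19   39  445]
 [ 127  252   57   79 3060]]
[[ 171   29   49   85  982]
 [ 121  251   58   80 3089]
 [ 372  250   21   78 1260]
 [ 242  252   22   77 1171]]
```

Run:
```python
from h import *
s,R=tool();c=vision.get_calibration("wrist")
print("cam in tool",R.inv().apply(-np.array(c["R"]).T@c["t"]-s["eef_pos"]).round(4),"optical axis",R.inv().apply(np.array(c["R"])[2]).round(3))
im=np.load("w7.npy")
def show(im,r,cc,st=(4,3)):
    h=cv2.cvtColor(im,cv2.COLOR_RGB2HSV)
    for v in range(*r,st[0]):
        print(v,"".join("R" if (h[v,u,1]>150 and h[v,u,2]>50 and (h[v,u,0]<8 or h[v,u,0]>172)) else "G" if h[v,u,1]>120 and 40<h[v,u,0]<80 else "%x"%(h[v,u,2]//16) for u in range(*cc,st[1])))
show(im,(236,400),(200,330))
print()
show(cv2.imread("pics/w2.png")[...,::-1],(270,400),(240,330))
```

```text
cam in tool [ 0.0699  0.0012 -0.1749] optical axis [-0.275  0.001  0.961]
236 11222122222222222275222221212121212111111111
240 22221222222222222276221222122222222222222222
244 22211222222122212166222233333333333333333333
248 21122211212122122267213333333333333333333333
252 222221122212221221573R3343444444444434434433
256 12122222222222222257RR2334444444444444443443
260 11111222122121122146RR3344343334322222222222
264 1211122121122122224RRR3344444444312222122222
268 111211112212222213RRRR3344443433322GGGGGGGGG
272 12122122111122211RRRRR4334344434312GGGGGGGGG
276 1122111111212211RRRRRRR333333434311GGGGGGGGG
280 2211211111212101RRRRRRR334344334312GGGGGGGGG
284 2221221211221201RR87774333434434312GGGGGGGGG
288 2211111221112111R956541333444444311GGGGGGGGG
292 32111211122121112555521333444333311111G111G1
296 41112111212111115555311232333233311GGGGGGGGG
300 61111121112111135555101222222222210GGGGGGGGG
304 62121112111111255553101222222222211GGGGGGGGG
308 72211211111111455541101122222222201GGGGGGGGG
312 72111111122223555521110222222222210GGGGGGGGG
316 73111121111125555411111122222222211GGGGGGG
[... 1438 characters left out ...]

322 111113566410G01689999999999999
326 111111136410111688999999999999
330 211111116411101689999999999999
334 2110111101100G4788999999999999
338 111111110110018788999999999999
342 11111111111102c888999999999999
346 00111111111114d888999999999999
350 11110111G11007d888999999999999
354 1000101111111ad988999999999999
358 1111111110112ca888999999999999
362 011111111111399998999999999999
366 1101011011115999ba899999999999
370 1111111111217999cc999999999999
374 1111111113328999bb899999999999
378 1111111115889998b9899999999999
382 11G110111499999988899999999999
386 1101110114999999988999999999aa
390 11111G11139999a998877888899999
394 111011110299999999976667888888
398 110101111122112222344668888888
```

The image shows the red catches still 150 px apart, so they are not pressed. The finger tips sit above the red pads, on the block, and the tips are higher than I assumed. I open and go lower in small steps.

{"method": "move_arm", "body": {"commands": [[0,0,0,0,0,0,50],[0,0,0,0,0,0,60],[0,0,0,0,0,0,75],[0,0,0,0,0,0,85],[0,0,0,0,0,0,85],[0,0,0,0,0,0,85],[0,0,0.15,0,0,0,85],[0,0,0.15,0,0,0,85],[0,0,0.1,0,0,0,85],[0,0,0,0,0,0,85],[0,0,0,0,0,0,85]]}}

```text
t: 18.05
eef_pos: [0.6436, 0.0858, 0.08]
tool_rot: [-0.0, 0.977, 0.215, -0.0]
ft_force: [0.1, -0.4, 0.4]
finger_gap: 0.0851
gripper_force: 0.0
```

Run:
```python
from h import *
go((.6435,.0856,.08),.436)
im=vision.capture("wrist");np.save("w8.npy",im)
h=cv2.cvtColor(im,cv2.COLOR_RGB2HSV)
m=((h[...,0]<8)|(h[...,0]>172))&(h[...,1]>150)&(h[...,2]>50)
n,_,st,ce=cv2.connectedComponentsWithStats(m.astype(np.uint8));print(st[1:][st[1:,4]>60])
for v in range(240,380,5):
    print(v,"".join("R" if m[v,u] else "%x"%(h[v,u,2]//16) for u in range(150,300,3)))
```

```text
t 18.05 tcp [0.6436 0.0858 0.08  ] gap 0.0851 F [ 0.1 -0.4  0.4] 
 shift units now [-0.004  0.004 -0.001] in goal frame [-0.004  0.004 -0.001] turn units [-0.001  0.002 -0.013]
[[ 160   18   55   93 1281]
 [ 385  261   24   90 1515]
 [  99  263   70   92 4332]
 [ 237  262   25   89 1484]]
240 11111122782221112212212222222122861222111111212111
245 11111122593211221222122222212222662222221211112111
250 11111222384122211112222222221212772221112112122212
255 10101121275121222111221222221221672222222222222222
260 01111111266212211121112111222212572223333333333333
265 RRRRR110157211111221221212221221485R33334333333333
270 RRRRR10112531111211211111222122137RR33334343343433
275 RRRRR1110154211112211111122111012RRR33444434443333
280 RRRRR201114522122111111111111012RRRR33333433334222
285 RRRRR31111341112211101111111112RRRRR33344433444322
290 RRRRRR101126211111111101011113RRRRRR43343433433311
295 RRRRRR11102531114554300011111RRRRRRRR3334434343311
300 RRRRRR111114312555531111111013RRRRRRR3333443333322
305 RRRRRR211014535555311110111111RRRRRR53344334343311
310 RRRRRRR01111455552110110111110RRRRRRR3333443323211
315 RRRRRR111125555510010011110100RRRRRRR2334333222211
320 RRRR31122355554111101100111011RRRRRRR1223222222211
325 RRR112224555531101110011111111RRRRRRR2222222222211
330 R311112455553101111101110111113RRRRRR2222222222211
335 1111134555521101001011111111122RRRRRR3322222222210
340 1111455565111010011101101111112RRRRRR3222222222211
345 1111136775211111010010111111112RRRRRRR222222222211
350 1111112666211101111110121111111RRRRRR2222222222210
355 11111111111100100100111111111111211111122222222220
360 11111111111200011010111111111111122111222222222221
365 11111111111211111010121121111112111222122222222221
370 11111111110111111101111111121111121111222222222221
375 11110111111111111011111111212211111211222222222211
```

{"method": "move_arm", "body": {"commands": [[0,0,0.05,0,0,0,85],[0,0,0.05,0,0,0,85],[0,0,0,0,0,0,85],[0,0,0,0,0,0,85]]}}

```text
t: 18.5
eef_pos: [0.6436, 0.0858, 0.0761]
tool_rot: [-0.0, 0.977, 0.215, -0.0]
ft_force: [0.5, -0.8, -0.3]
finger_gap: 0.0853
gripper_force: 0.0
```

{"method": "move_arm", "body": {"commands": [[0,0,0.05,0,0,0,85],[0,0,0.05,0,0,0,85],[0,0,0,0,0,0,85],[0,0,0,0,0,0,85]]}}

```text
t: 18.9
eef_pos: [0.6436, 0.0858, 0.0721]
tool_rot: [-0.0, 0.977, 0.215, -0.0]
ft_force: [-0.1, 0.6, -0.1]
finger_gap: 0.0851
gripper_force: 0.0
```

No contact at 0.072, which confirms the offset. I close here, watching gap and force.

{"method": "move_arm", "body": {"commands": [[0,0,0,0,0,0,70],[0,0,0,0,0,0,64],[0,0,0,0,0,0,60],[0,0,0,0,0,0,56],[0,0,0,0,0,0,50],[0,0,0,0,0,0,42],[0,0,0,0,0,0,42],[0,0,0,0,0,0,42]]}}

```text
t: 19.7
eef_pos: [0.6448, 0.0861, 0.075]
tool_rot: [0.0, 0.976, 0.216, 0.002]
ft_force: [-2.8, 0.9, 18.4]
finger_gap: 0.0472
gripper_force: 64.0
```

Run:
```python
from h import *
go((.6435,.0856,.072),.436)
im=vision.capture("wrist");np.save("w9.npy",im)
h=cv2.cvtColor(im,cv2.COLOR_RGB2HSV)
m=((h[...,0]<8)|(h[...,0]>172))&(h[...,1]>150)&(h[...,2]>50)
n,_,st,ce=cv2.connectedComponentsWithStats(m.astype(np.uint8));print(st[1:][st[1:,4]>40])
for v in range(256,380,5):
    print(v,"".join("R" if m[v,u] else "%x"%(h[v,u,2]//16) for u in range(190,300,3)))
```

```text
t 19.7 tcp [0.6448 0.0861 0.075 ] gap 0.0472 F [-2.8  0.9 18.4] 
 shift units now [-0.034 -0.002  0.074] in goal frame [-0.034 -0.002  0.075] turn units [ 0.01  -0.029 -0.011]
[[ 156   17   56   96 1354]
 [  91  269   73   96 4464]]
256 2122111221221212227622121121112111111
261 1112122121222122226611122222222222222
266 2211111222222221216721233333333333333
271 1111111211121212125722333333333333333
276 1121221211111111114832333433333344443
281 1112122212212111112521333343334333343
286 2111212112111111111454334343434444211
291 1111211111110011011555233434334333221
296 1112111211211111112556333344343344221
301 112221111111001112556R433334443443211
306 1111121212110212145555233334443444211
311 1111111211112221455552233443343322211
316 1121121111111113555531233343333222101
321 1212111112111135555410122222222222111
326 1222111111111112567411122222222222211
331 1111111121111111147411022222222222210
336 1121111112322111112211122222222222201
341 2111111111111111111111122222122222211
346 1111111111011111111111122222222222210
351 1111111111111111111111122222222222211
356 1112111111111111011111122222222222211
361 1111111111111111111111012222222222210
366 2222111111111111122111111222222222211
371 2221111111111111111111112222222222211
376 3222111011111111111111111222222222211
```

The red pads are now covered and pressed. I lift gently.

{"method": "move_arm", "body": {"commands": [[0,0,-0.1,0,0,0,42],[0,0,-0.1,0,0,0,42],[0,0,-0.1,0,0,0,42],[0,0,-0.1,0,0,0,42],[0,0,0,0,0,0,42]]}}

```text
t: 20.25
eef_pos: [0.6439, 0.0858, 0.0886]
tool_rot: [0.0, 0.977, 0.215, 0.0]
ft_force: [0.1, 0.8, -4.0]
finger_gap: 0.0478
gripper_force: 62.4
```

{"method": "move_arm", "body": {"commands": [[0,0,-0.2,0,0,0,42],[0,0,-0.3,0,0,0,42],[0,0,-0.4,0,0,0,42],[0,0,-0.4,0,0,0,42],[0,0,-0.4,0,0,0,42],[0,0,-0.4,0,0,0,42],[0,0,-0.4,0,0,0,42],[0,0,-0.3,0,0,0,42],[0,0,-0.2,0,0,0,42],[0,0,-0.1,0,0,0,42],[0,0,0,0,0,0,42],[0,0,0,0,0,0,42]]}}

```text
t: 21.45
eef_pos: [0.6435, 0.0858, 0.2115]
tool_rot: [-0.0, 0.977, 0.215, -0.0]
ft_force: [-0.1, 0.6, -3.4]
finger_gap: 0.0472
gripper_force: 62.7
```

Run:
```python
from h import *
go((.6435,.0856,.21),.436);print(observe()["gripper_force"])
im=vision.capture("scene");c=vision.get_calibration("scene")
h=cv2.cvtColor(im,cv2.COLOR_RGB2HSV)
g=(h[...,0]>45)&(h[...,0]<75)&(h[...,1]>180)&(h[...,2]>120)
n,_,st,ce=cv2.connectedComponentsWithStats(g.astype(np.uint8));print("green",st[1:][st[1:,4]>15])
q=[.6203,.1354,.436];C,S=np.cos(q[2]),np.sin(q[2])
for L in(.12,.13,.14): print(L,proj(c,[[.6435,.0856,.148+L]]).round(0))
m=((h[...,0]<8)|(h[...,0]>172))&(h[...,1]>150)&(h[...,2]>50)
for v in range(170,340,5):
    print(v,"".join("R" if m[v,u] else "G" if g[v,u] else "%x"%(h[v,u,2]//16) for u in range(290,480,3)))
```

```text
t 21.45 tcp [0.6435 0.0858 0.2115] gap 0.0472 F [-0.1  0.6 -3.4] 
 shift units now [-0.001  0.005  0.038] in goal frame [-0.001  0.005  0.038] turn units [-0.003  0.006 -0.013]
62.68223762512207
green []
0.12 [[364. 220.]]
0.13 [[365. 214.]]
0.14 [[365. 209.]]
170 cbbbbbbb87776435521111111111111111112332235555545555accbcccccccb
175 bbbbbbb85771333322111111111111111113233111677787bbbbcbbbcbbbbbbb
180 ccbbbcb577622122252111111111111111561221135555556aaabbbbbbbbbbbb
185 cccbccbbccb711133551111111111111166411111555555559aabbbbbbbbbbbb
190 bcccccba8ccc1116cc81111111111111146111115555555559aaabbbbbbbbbbb
195 ccccbb6777774112bc51111147cc9701113111136655555559aaacccccbbbcbc
200 cccbcbccccccb11198111115766567211121111777655556aaaaaacccccbbccc
205 bcccb77777777311111111167621165111112267776566aaaaaaaacccbbccbcc
210 cccb77777777773111111110655311111167777777569aaaaaaaaabcbccccbcc
215 ccc877777777777772112111146742225177777777aaaaaaaaaaaaabccccbbbb
220 cbb77777777777777212511111222222327777779ccaaaaaaaaaaaabbbbbbbcc
225 ccc877777777777772125R12222221221356657aabbaaaaaaaaaaaaacbbbcccb
230 ccc9777
[... 806 characters left out ...]
ccbcbbbbbb
290 7776555777777664321111111011111111410RRRR1111111111116bbcbcbbbbb
295 7765557750000100111122221101411111131RRRR01111111111112bcbbbcbb9
300 75555777501000310010000000001311111120RRR001111111141111bbbbbba8
305 5555777750000113000000000001114111111300001111111111411119bccb89
310 55677777500001011000000000001114111111411011111112345311116cc99b
315 55777778600111002000000101001111311111143454321111111111111397bb
320 556777775100111114111111111111234211111111111111111111000002bbcc
325 667777775300011111412334321111111111111111111000000000000008bbcb
330 77777777622001111111111111111111111000000000000000000000000cccb9
335 77777777732000111111111110000000000000000000000000000000004bbc75
```

The pack hangs upright in the grip: block rows 215–255, stem to about 270, with open bench below it. It was lifted about 13.5 cm, and the other pack is unmoved. I hand in.

```bash
python3 -c "
from bench import sign_off
print(sign_off())"
```

```text
the job is handed in; nothing more can be done
None
```

I checked the four-green pack with the thermometer held steady about 10 cm from its label, and stood the thermometer back upright. The pack is now held by its squeezed catches, stem about 9 cm above the charger; my first, too-high grip tugged on it while still locked (65 N, within limits), and the job is handed in at about 21.5 s.

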